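# Refit a speed knob and turn it off

### The arm

A 6-joint arm with a two-finger parallel gripper is mounted at the origin on the work surface. World frame = base frame: x ahead of the robot, y to its left, z up, the work surface at z = 0. Lengths are in m, angles in rad, forces in N, time in s.
With the tool pointing down it reaches from about 0.25 to 0.775 m from the base axis. Payload 8.9 kg.
Tool frame: the origin (TCP) lies at the very end of the fingers, on their centre line; the grasp point (between the pads) lies 19 mm behind it; x points along the fingers, y is the direction in which the jaws open and shut, and the axes are right-handed (so a half turn about x gives the same grasp; the last joint's range is limited). The gripper opens to 85 mm and grips with 20 to 120 N. Pads are 22 mm wide; open, the fingers measure 114 mm over their backs; the gripper's body (76 mm by 85 mm) begins 54 mm behind the grasp point. The pads swing forward as they close: fully open they stand 13 mm farther back than shut.
Start: joints at [0.998, 0.291, -0.153, 1.127, 0, 1.431], TCP at [0.221, 0.476, 0.231] pointing down, gripper open.
Joint ranges: [-2.52, 2.52], [-0.91, 1.74], [-1.3, 1.37], [-1.96, 2.02], [-1.52, 1.47], [-3.14, 3.14]. Speed limits (rad/s): [2.22, 2.22, 2.79, 3.14, 3.14, 3.14].

### API

Orientations are given as a unit quaternion [w, x, y, z].
In Python, from bench import arm, optics gives the robot as it stands.
- The arm moves only by the tool drive_tool, never from a script. Its argument "increments" is a list of rows, each a list of 7 numbers: the shift along the world's x, y, z in mm, then the turn, a rotation vector about the world's x, y, z in degrees, then the opening, from 0 (shut) to 1 (fully open). A call has 1 to 20 rows; each row is the pose to reach, as a shift and turn from the pose measured when the call began; what a row does not reach only later rows make up. A row lasts 1/8 s, in which the tool goes at most 62.5 mm and 10.7 degrees, less where a joint would pass 70% of its speed; a pose out of reach is approached as far as the arm can. A call with a gripper value outside its range is refused whole. The fingers move at their own pace and stop on an object; "force" is the grip in N (left out, the last holds). Time passes only in rows, so rows that repeat a pose let the fingers close. It gives the time, the measured TCP pose, the force and the opening at its end, in the units of the state.
- arm.get_state(): the state, without advancing time (a new reading comes with each control period).
- optics.snapshot(name): name is "scene" or "top" or "wrist"; returns a dict with "image" (400x640x3 uint8, red, green, blue), "vfov" (degrees; the focal length in pixels is half the picture's height over the tangent of half this angle, whatever the lens; pixels are square), "cx", "cy" (the principal point, pixels), "pose" (4x4, takes a point from camera to world coordinates); the wrist camera has in their place "hand_eye" (4x4, takes a point from camera to tool coordinates, whose origin is the TCP and whose axes are the tool frame's). Camera axes: x right, y up, looking along -z (the intrinsics and any distortion apply to the point x, -y, -z); pixel columns grow to the right and rows downward; lengths in m; the calibration is good to about 2 mm. A picture is of the moment at which its call begins: read the wrist's pose just before it. There is no depth.
- arm.hand_in(): hands the job in, once; it reports no verdict.
The state is a dict: "time": time; "joints": joint angles; "joint_velocities": joint speeds; "tau": joint torques, N m; "position": TCP position; "tool_rot": TCP orientation; "wrist_force": force on the tool from outside, world axes, zero at the start; "ft_torque": the same for the moment, N m; "width": opening from 0.0 (shut) to 1.0 (fully open).
Only numpy, scipy, OpenCV 4.12 (cv2) and the standard library are available. Lean on these libraries where they do the work, as an engineer would, in place of code of your own. Each camera call takes 0.05 s, during which the arm holds its last target.

### The job

The black speed knob has come off the small grey speed controller on the joiner's bench. Pick it up and put it back on the D-shaped shaft: feel for the flat with a light hand, never forcing it, then push until it snaps fully home on its washer, turn it anticlockwise back to off (pointer at the long mark) and let go. Leave the putty knife, the tub and the wood offcut where they are.

Things in the scene. Friction and masses are not known exactly. Their poses are not given: they have to be found in the camera images.
- knob: Loose black pointer knob standing upright on the bench, about 70 g. Origin: centre of its underside, z up. Round skirt 50 mm across, z 0 to 26 mm; on it a bar grip, z 26 to 56 mm, 16 mm wide (y), along x from -22 to +18 mm, then narrowing to a nose at x = 26 mm. Pinch the bar across its 16 mm from above. D-bore in the underside: see bore.
- pointer (a point): Tip of the knob's nose at the top of the bar: 26 mm along the knob's +x, 56 mm above its underside.
- seat (a point): Centre of a 44 mm rubber washer around the shaft, on the controller's flat top, on the shaft's axis and 60 mm above the bench (2 mm above the case's top); axes are those of the grey steel case (120 mm along x, 140 mm along y, fixed), z up. The knob's underside rests here when home.
- putty_knife: Putty knife, 200 mm long, lying between the knob and the controller; origin on its underside near the middle, x along it. Not to be moved.
- tub: White plastic tub, 100 mm across, 110 mm high, origin under its centre. Not to be moved.
- offcut: Rebated offcut of sash timber, 120 x 40 x 42 mm, origin under its centre. Not to be moved.
- off_point (a point): Fixed point on the controller's top (2 mm below seat) 26 mm from the axis, 1.4 rad anticlockwise (from above) from the seat's +x, inside the dial's long white off mark (34 to 52 mm out). The fitted knob's nose stands right above it at off, which is the shaft's anticlockwise stop. Axes of the case.
- bore (a point): Centre of the knob's bore mouth, at the knob's origin with its axes. The bore is D-shaped, 15.4 mm across, 22 mm deep along +z; its flat is on the +x (pointer) side, 3.4 mm from the axis. It goes on only with the pointer within about 6 degrees of the way the shaft's flat faces, and more easily shifted up to 1 mm towards its pointer than the other way.
- shaft_top (a point): Centre of the end of the steel D-shaft, 20 mm above seat, axes of the case (not of the shaft). Shaft 14 mm across, flat 3 mm from the axis; the end's round edge is bevelled 1 mm, its flat edge is sharp. It turns stiffly (0.08 N m). Its angle is not measured: at the start the flat faces between -0.8 and +0.8 rad (anticlockwise +) from the case's +x. Over 30 N on the end damages it.
- ball_ring (a point): Point on the shaft's axis 10 mm above seat where two spring balls sit in the shaft. A misaligned knob rides on the shaft's end, underside 20 mm above seat; aligned, it drops freely to about 12.5 mm, where the balls resist with about 10 N until it snaps down to 0.
Mind the look-alikes: they are no part of the job. Of the things that look like the knob, the middle-sized one is meant.

How it is judged:
On the way, in this order (a step that is already met when the one before it is completed fails the run):
1. the knob is snapped fully home on the shaft (z of knob in the frame of seat below 0.002 m and horizontal distance between knob and seat below 0.003 m and angle between knob's own z axis and vertical below 0.08 rad), for 0.2 s.
2. the knob's pointer is turned to the long off mark (all of step 1 and horizontal distance between pointer and off_point below 0.0057 m), for 0.2 s.
At the end, for the whole second after the job is handed in: The knob sits on the shaft with its underside within 2 mm of the washer's top, within 3 mm of the shaft's axis and upright within 0.08 rad, its pointer within 0.22 rad of the off mark, at rest and let go (all of step 2 and linear speed of knob below 0.02 m/s and angular speed of knob below 0.2 rad/s); the robot touches nothing.
It fails at once if the knob is pressed on the end of the shaft with more than 30 N (contact force between knob and shaft_c1 above 30 N).
It fails at once if the putty knife is moved more than 15 mm (distance of putty_knife from where it was at the start of the episode above 0.015 m).
It fails at once if the tub is moved more than 15 mm (distance of tub from where it was at the start of the episode above 0.015 m).
It fails at once if the offcut is moved more than 15 mm (distance of offcut from where it was at the start of the episode above 0.015 m).
It also fails if it takes over 67 s, if anything falls off the work surface, if the arm or the gripper's body presses on something with over 40 N, if the wrist force passes 120 N, or if a joint passes its speed limit or range.

## Working session

There is one attempt and no reset: what is moved stays moved. The work goes in short steps, Python scripts to look and compute and a tool call to move; the robot and the scene stay as the last step left them, time stands still between calls to the robot, and variables do not carry over. Pictures are saved under pics/ and viewed, and the job is handed in when it is done.

Besides the shell and the picture viewer there is one more tool, called after "Request:" as name(argument=value, ...) on one line, values as JSON. drive_tool: Moves the arm, as the interface text tells. Its arguments: {"type":"object","properties":{"increments":{"type":"array"},"force":{"type":"number"}},"required":["increments"]}

```bash
ls; mkdir -p pics; python3 - <<'E'
from bench import arm, optics
import cv2,numpy as np
s=arm.get_state();print(s)
for n in("scene","top","wrist"):
    d=optics.snapshot(n);cv2.imwrite(f"pics/{n}0.png",d["image"][:,:,::-1])
    print(n,{k:v for k,v in d.items() if k!="image"})
E
```

```text
pics
{'time': 0.0, 'joints': array([ 9.97710108e-01,  2.91320890e-01, -1.54110269e-01,  1.12668981e+00,
       -1.32543193e-05,  1.43145641e+00]), 'joint_velocities': array([ 0.00010571,  0.0004504 ,  0.00028029, -0.00087771, -0.00173266,
        0.00043233]), 'tau': array([ 7.87016288e-04, -5.37149835e+01,  3.31364715e+01,  1.60852284e-02,
       -1.37049615e-04, -2.17830745e-05]), 'position': array([0.22042796, 0.47601073, 0.2307172 ]), 'tool_rot': array([ 0.69038376,  0.15171257,  0.69070162, -0.1525937 ]), 'wrist_force': array([0.76581328, 0.50956761, 0.74057053]), 'ft_torque': array([ 0.01930476,  0.01737992, -0.00283157]), 'width': 0.9957201784634677}
scene {'vfov': 43.88569691652651, 'cx': 320.8917274528069, 'cy': 195.5766869088033, 'pose': array([[ 0.84951105, -0.35459533,  0.39063171,  1.02723161],
       [ 0.52746243,  0.55585407, -0.64250264, -0.82070223],
       [ 0.01069421,  0.75185664,  0.65923989,  0.90316031],
       [ 0.        ,  0.        ,  0.        ,  1.        ]])}
top {'vfov': 52.51881320364561, 'cx': 320.4340363496475, 'cy': 190.87860326245413, 'pose': array([[ 0.00428253,  0.98935265, -0.1454751 ,  0.35429499],
       [-0.99998278,  0.00365324, -0.00459259, -0.0185356 ],
       [-0.00401223,  0.14549226,  0.98935125,  1.03431533],
       [ 0.        ,  0.        ,  0.        ,  1.        ]])}
wrist {'vfov': 61.9030728964765, 'cx': 314.32368254265003, 'cy': 196.4955097922001, 'hand_eye': array([[-1.47275881e-04,  2.92470237e-01, -9.56274615e-01,
        -1.42416558e-01],
       [ 9.99999868e-01, -4.26875059e-04, -2.84566909e-04,
         1.53688203e-04],
       [-4.91437134e-04, -9.56274531e-01, -2.92470136e-01,
        -7.42670162e-02],
       [ 0.00000000e+00,  0.00000000e+00,  0.00000000e+00,
         1.00000000e+00]])}
```

View pics/scene0.png

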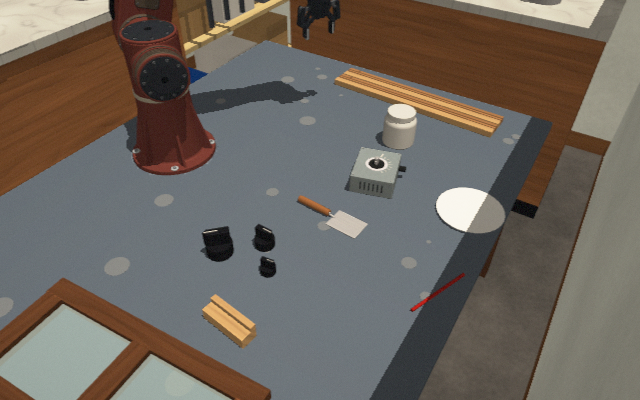

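View pics/top0.png

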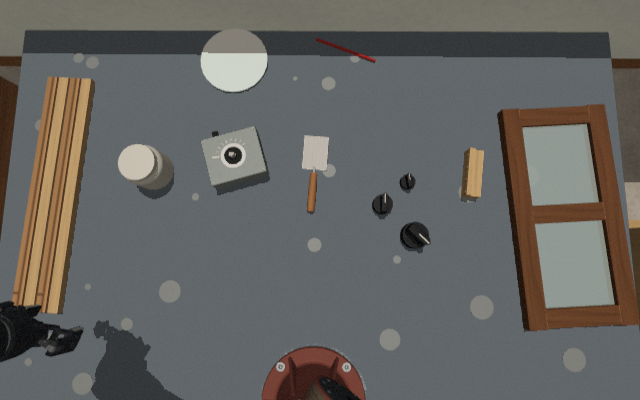

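View pics/wrist0.png

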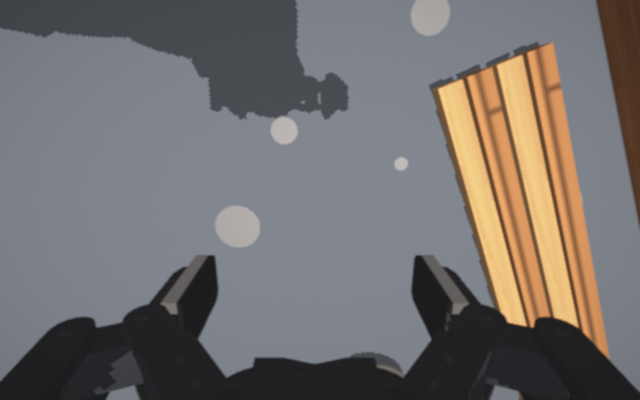

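Candidates in the top view are three black knobs: (415,236) large, (382,204) middle and (408,182) small. The one at (382,204) should be the 50 mm knob, so I'll check its size in crops.

```bash
cat > h.py <<'E'
from bench import arm, optics
import cv2,numpy as np
from scipy.spatial.transform import Rotation as R
def snap(n):
    s=arm.get_state();d=optics.snapshot(n)
    if n=="wrist":
        q=s["tool_rot"];T=np.eye(4);T[:3,:3]=R.from_quat([q[1],q[2],q[3],q[0]]).as_matrix();T[:3,3]=s["position"]
        d["pose"]=T@d["hand_eye"]
    d["f"]=200/np.tan(np.radians(d["vfov"]/2));return d
def ray(d,u,v,z):
    r=d["pose"][:3,:3]@np.array([(u-d["cx"])/d["f"],-(v-d["cy"])/d["f"],-1]);o=d["pose"][:3,3]
    return o+r*(z-o[2])/r[2]
def proj(d,p):
    c=d["pose"][:3,:3].T@(np.array(p)-d["pose"][:3,3]);return d["cx"]+d["f"]*c[0]/-c[2],d["cy"]-d["f"]*c[1]/-c[2]
def crop(im,u,v,w,h,k,name):
    c=im[v:v+h,u:u+w,::-1];cv2.imwrite(name,cv2.resize(c,None,fx=k,fy=k,interpolation=cv2.INTER_CUBIC))
E
python3 - <<'E'
from h import *
d=snap("top");crop(d["image"],360,165,80,60*5//4,8,"pics/c1.png")
crop(d["image"],195,115,80,75,8,"pics/c2.png")
d2=snap("scene");crop(d2["image"],190,210,100,75,8,"pics/c3.png")
crop(d2["image"],335,140,80,60,10,"pics/c4.png")
E
```

```text
(no output)
```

View pics/c1.png

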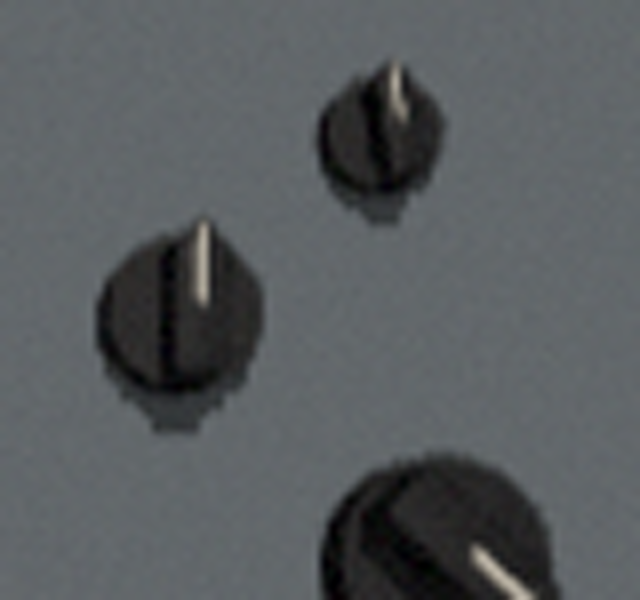

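View pics/c2.png

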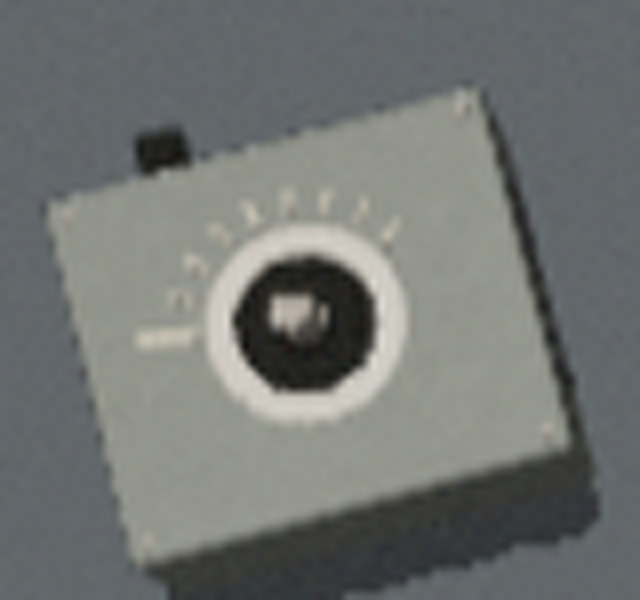

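View pics/c3.png

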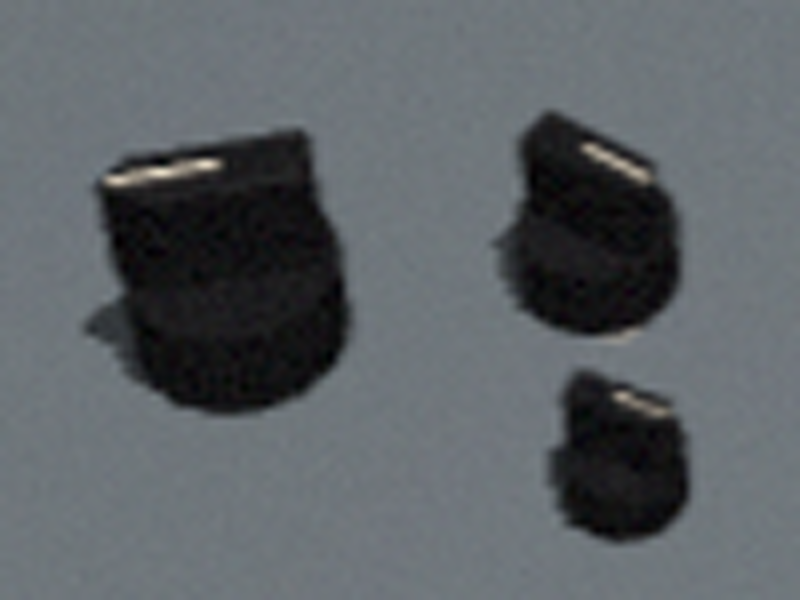

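View pics/c4.png

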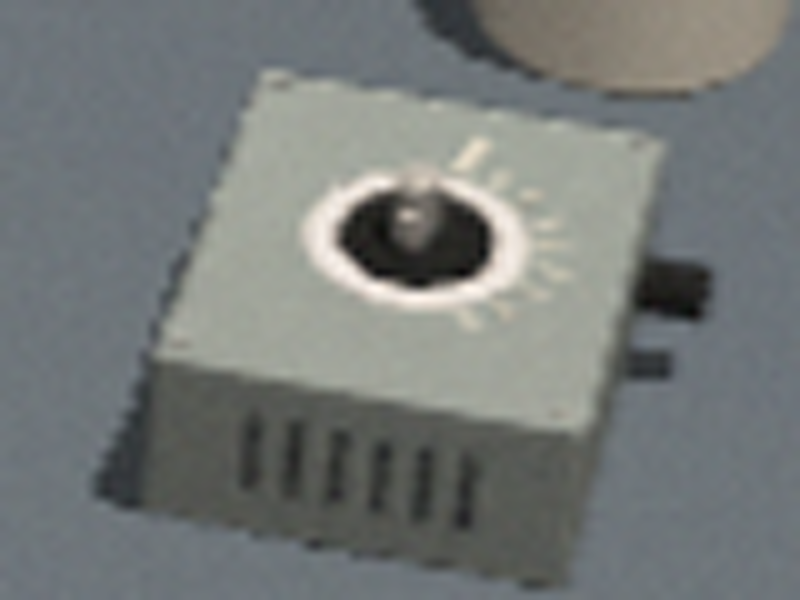

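```bash
python3 - <<'E'
from h import *
d=snap("top");o=lambda x,y,z,ox,oy,k:ray(d,ox+x/k,oy+y/k,z)
P=lambda n,p:print(n,np.round(p,4))
P("tip",o(205,215,.056,360,165,8));P("markend",o(204,305,.056,360,165,8))
for n,x,y in(("skL",97,315),("skR",265,315),):P(n,o(x,y,.026,360,165,8))
P("skbot",o(180,392,.0,360,165,8))
C=[o(x,y,.058,195,115,8) for x,y in((55,205),(472,88),(568,448),(142,562))]
for c in C:P("c",c)
print("mean",np.mean(C,0),[np.linalg.norm(C[i]-C[i-1]) for i in range(4)])
P("washer",o(305,322,.06,195,115,8)); P("ringc",o(307,323,.058,195,115,8))
P("off1",o(137,340,.058,195,115,8));P("off2",o(193,334,.058,195,115,8))
P("shaftend",o(298,315,.08,195,115,8))
s=snap("scene");q=lambda x,y,z,ox,oy,k:ray(s,ox+x/k,oy+y/k,z)
P("S washer",q(416,240,.06,335,140,10));P("S tip",q(655,182,.056,190,210,8));P("S back",q(545,112,.056,190,210,8));
P("S tip",q(648,180,.056,190,210,8))
C=[q(x,y,.058,335,140,10) for x,y in((265,72),(660,140),(590,435),(155,360))]
for c in C:P("c",c)
print("mean",np.mean(C,0),[np.linalg.norm(C[i]-C[i-1]) for i in range(4)])
P("tub",ray(s,399,120,.1))
E
```

```text
tip [ 0.4963 -0.1729  0.056 ]
markend [ 0.4687 -0.172   0.056 ]
skL [ 0.4689 -0.1433  0.026 ]
skR [ 0.4691 -0.1957  0.026 ]
skbot [ 0.4472 -0.1726  0.    ]
c [0.6229 0.2809 0.058 ]
c [0.6608 0.1524 0.058 ]
c [0.5467 0.1197 0.058 ]
c [0.5108 0.249  0.058 ]
mean [0.58527813 0.20050818 0.058     ] [np.float64(0.11652119380655504), np.float64(0.13392349868538087), np.float64(0.11875933608693107), np.float64(0.13414345454115711)]
washer [0.5855 0.2014 0.06  ]
ringc [0.5856 0.2013 0.058 ]
off1 [0.5801 0.2535 0.058 ]
off2 [0.582  0.2363 0.058 ]
shaftend [0.5829 0.1991 0.08  ]
S washer [0.588  0.1977 0.06  ]
S tip [ 0.4977 -0.1719  0.056 ]
S back [ 0.4521 -0.1658  0.056 ]
S tip [ 0.4954 -0.1724  0.056 ]
c [0.5134 0.2479 0.058 ]
c [0.6246 0.2798 0.058 ]
c [0.6648 0.1491 0.058 ]
c [0.5516 0.1144 0.058 ]
mean [0.58861861 0.19781741 0.058     ] [np.float64(0.1388970666056586), np.float64(0.11562699036753932), np.float64(0.13671041195332592), np.float64(0.11844150650166205)]
tub [0.5674 0.3773 0.1   ]
```

```bash
python3 - <<'E'
from h import *
s=arm.get_state();q=s["tool_rot"];M=R.from_quat([q[1],q[2],q[3],q[0]]).as_matrix();print(M.round(3),s["joints"],s["time"])
y=M[:,1];print("yaw of tool y",np.degrees(np.arctan2(y[1],y[0])))
E
```

```text
[[-0.     0.42   0.907]
 [-0.     0.907 -0.42 ]
 [-1.    -0.    -0.   ]] [ 9.97713165e-01  2.90844538e-01 -1.53546048e-01  1.12670911e+00
  1.28539623e-05  1.43147776e+00] 0.35
yaw of tool y 65.14712000212303
```

Request:
drive_tool(increments=[[170, -138, -10, 0, 0, 12, 0.5], [340, -276, -31, 0, 0, 24.8, 0.5], [340, -276, -31, 0, 0, 24.8, 0.5], [340, -276, -31, 0, 0, 24.8, 0.5], [340, -276, -31, 0, 0, 24.8, 0.5], [340, -276, -31, 0, 0, 24.8, 0.5], [340, -276, -31, 0, 0, 24.8, 0.5], [340, -276, -31, 0, 0, 24.8, 0.5], [340, -276, -31, 0, 0, 24.8, 0.5], [340, -276, -31, 0, 0, 24.8, 0.5]])

```text
time: 1.6
position: [0.5595, 0.2014, 0.2003]
tool_rot: [0.707, -0.0, 0.707, 0.0]
wrist_force: [0.1, 0.2, 0.5]
width: 0.501
```

```bash
python3 - <<'E'
from h import *
d=snap("wrist");cv2.imwrite("pics/w1.png",d["image"][:,:,::-1]);np.save("w1.npy",d["pose"])
print(arm.get_state()["position"],proj(d,(.586,.2,.06)))
u,v=proj(d,(.586,.2,.07));u=int(u);v=int(v)
crop(d["image"],u-50,max(v-40,0),100,80,8,"pics/w1c.png");print(u-50,v-40)
E
```

```text
[0.55946613 0.20153128 0.20045037] (np.float64(312.68275967625556), np.float64(211.76384958473503))
262 175
```

View pics/w1.png

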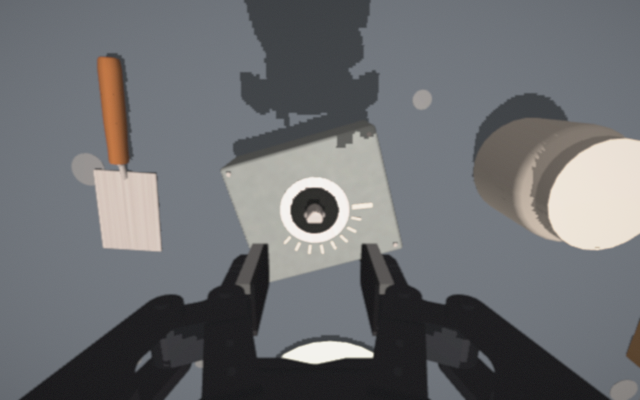

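View pics/w1c.png

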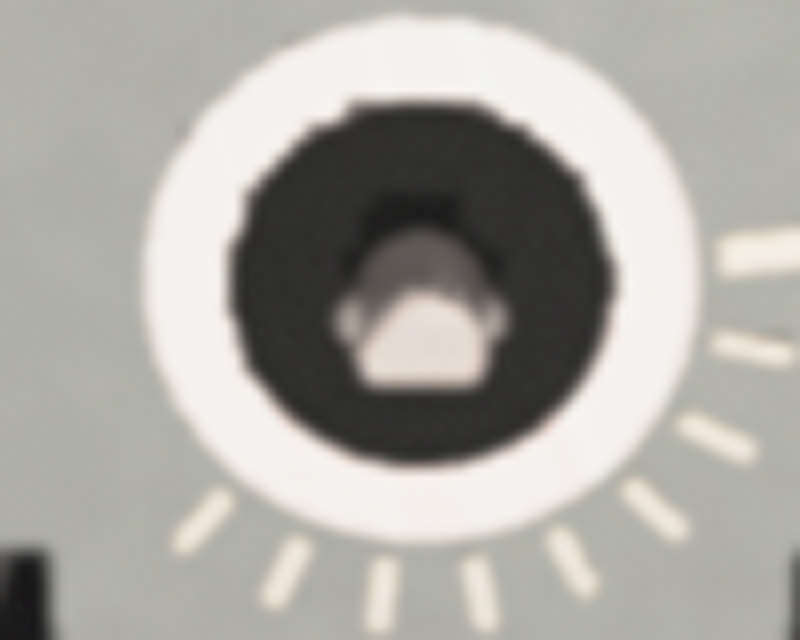

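```bash
python3 - <<'E'
from h import *
d=snap("wrist");o=lambda x,y,z:ray(d,262+x/8,175+y/8,z).round(4)
print("ring",o(421,278,.058),"black",o(423,284,.06),"shaft",o(426,355,.08),"flat",o(362,388,.08),o(490,388,.08),"off",o(718,256,.058),o(795,245,.058))
print("ringL/R",o(143,278,.058),o(700,278,.058),o(421,12,.058),o(421,545,.058))
E
```

```text
ring [0.5849 0.2019 0.058 ] black [0.5849 0.2021 0.06  ] shaft [0.5858 0.2024 0.08  ] flat [0.5895 0.1957 0.08  ] [0.5895 0.2092 0.08  ] off [0.5822 0.2354 0.058 ] [0.5809 0.244  0.058 ]
ringL/R [0.5849 0.1705 0.058 ] [0.5848 0.2334 0.058 ] [0.554  0.2019 0.058 ] [0.6178 0.2019 0.058 ]
```

Wrist view: controller at (314,210), shaft flat faces image-down, i.e. world +x (yaw about 0°), off mark to the right. The seat is near (0.585, 0.202). I'll take the same kind of view over the knob.

Request:
drive_tool(increments=[[-57, -186, -10, 0, 0, 0, 0.5], [-114, -371, -20, 0, 0, 0, 0.5], [-114, -371, -20, 0, 0, 0, 0.5], [-114, -371, -20, 0, 0, 0, 0.5], [-114, -371, -20, 0, 0, 0, 0.5], [-114, -371, -20, 0, 0, 0, 0.5], [-114, -371, -20, 0, 0, 0, 0.5], [-114, -371, -20, 0, 0, 0, 0.5], [-114, -371, -20, 0, 0, 0, 0.5]])

```text
time: 2.82
position: [0.446, -0.1679, 0.1807]
tool_rot: [0.707, -0.001, 0.707, 0.001]
wrist_force: [0.1, 0.0, 0.7]
width: 0.499
```

```bash
python3 - <<'E'
from h import *
d=snap("wrist");cv2.imwrite("pics/w2.png",d["image"][:,:,::-1])
print(arm.get_state()["position"])
u,v=proj(d,(.471,-.17,.03));u=int(u);v=int(v)
crop(d["image"],u-50,max(v-40,0),100,80,8,"pics/w2c.png");print(u-50,v-40)
E
```

```text
[ 0.44603773 -0.1678864   0.18067596]
261 166
```

View pics/w2.png

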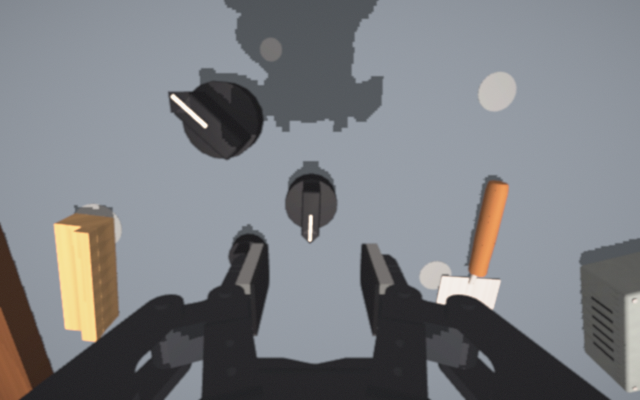

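View pics/w2c.png

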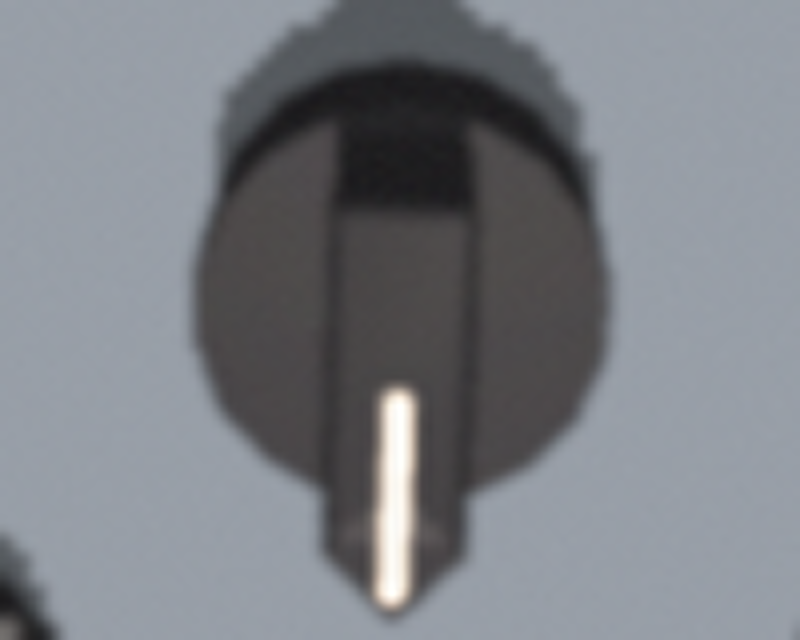

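The middle knob at (311,205) has a large one at (222,120) and a small one at (248,245) beside it. Next I compute its pose.

```bash
python3 - <<'E'
from h import *
d=snap("wrist");o=lambda x,y,z:ray(d,261+x/8,166+y/8,z).round(4)
b=o(405,208,.056);t=o(391,615,.056);print("back",b,"tip",t,np.linalg.norm(t-b)*1000)
a=o(398,392,.056);c=o(391,605,.056);print(a,c,np.degrees(np.arctan2(*(c-a)[[1,0]])),np.degrees(np.arctan2(*(t-b)[[1,0]])))
u=(t-b)/np.linalg.norm(t-b);print("origin",b+u*.022,t-u*.026,"skirt",o(195,305,.026),o(610,305,.026))
s=arm.get_state();print(s["position"])
E
```

```text
back [ 0.4496 -0.17    0.056 ] tip [ 0.496  -0.1715  0.056 ] 46.42423935833521
[ 0.47   -0.1707  0.056 ] [ 0.4948 -0.1715  0.056 ] -1.8476102659946454 -1.851589415895352
origin [ 0.47158851 -0.17071084  0.056     ] [ 0.47001358 -0.17065992  0.056     ] skirt [ 0.4703 -0.1948  0.026 ] [ 0.4701 -0.1462  0.026 ]
[ 0.44605486 -0.16798317  0.18064603]
```

Request:
drive_tool(increments=[[25, -2.7, -50, 0, 0, -1.9, 0.5], [25, -2.7, -100, 0, 0, -1.9, 0.5], [25, -2.7, -125, 0, 0, -1.9, 0.5], [25, -2.7, -135, 0, 0, -1.9, 0.5], [25, -2.7, -142, 0, 0, -1.9, 0.5], [25, -2.7, -149, 0, 0, -1.9, 0.5], [25, -2.7, -149, 0, 0, -1.9, 0.5], [25, -2.7, -149, 0, 0, -1.9, 0.5]], force=40)

```text
time: 3.92
position: [0.4714, -0.1709, 0.0321]
tool_rot: [0.707, 0.01, 0.707, -0.011]
wrist_force: [1.0, 0.8, 0.2]
width: 0.501
```

Request:
drive_tool(increments=[[-0.5, 0, -1, 0, 0, 0, 0.3], [-0.5, 0, -1, 0, 0, 0, 0.1], [-0.5, 0, -1, 0, 0, 0, 0], [-0.5, 0, -1, 0, 0, 0, 0], [-0.5, 0, -1, 0, 0, 0, 0], [-0.5, 0, -1, 0, 0, 0, 0], [-0.5, 0, -1, 0, 0, 0, 0], [-0.5, 0, -1, 0, 0, 0, 0]], force=40)

```text
time: 4.92
position: [0.471, -0.1711, 0.0314]
tool_rot: [0.707, 0.01, 0.707, -0.011]
wrist_force: [-0.8, 0.2, 5.8]
width: 0.18
```

```bash
python3 - <<'E'
from h import *
d=snap("wrist");crop(d["image"],200,150,240,180,3,"pics/w3.png");print(arm.get_state())
E
```

```text
{'time': 4.975, 'joints': array([-4.94356210e-01,  4.55643194e-01, -5.01960662e-01,  6.11740918e-01,
        4.57558381e-05, -4.64349291e-01]), 'joint_velocities': array([ 2.60737307e-03, -7.74600074e-05,  1.33337783e-04,  8.00285539e-04,
        1.58724008e-04, -1.57363713e-03]), 'tau': array([ 2.83200787e-01, -5.30088723e+01,  2.31876308e+01, -4.51937802e-01,
        1.67346750e-01,  6.48851899e-03]), 'position': array([ 0.47106695, -0.17107163,  0.03143273]), 'tool_rot': array([ 0.70748983,  0.0103863 ,  0.70656419, -0.01083097]), 'wrist_force': array([-1.51684981,  0.60598378,  5.9845425 ]), 'ft_torque': array([-0.02162817,  0.25404448,  0.01562924]), 'width': 0.17905832784905057}
```

View pics/w3.png

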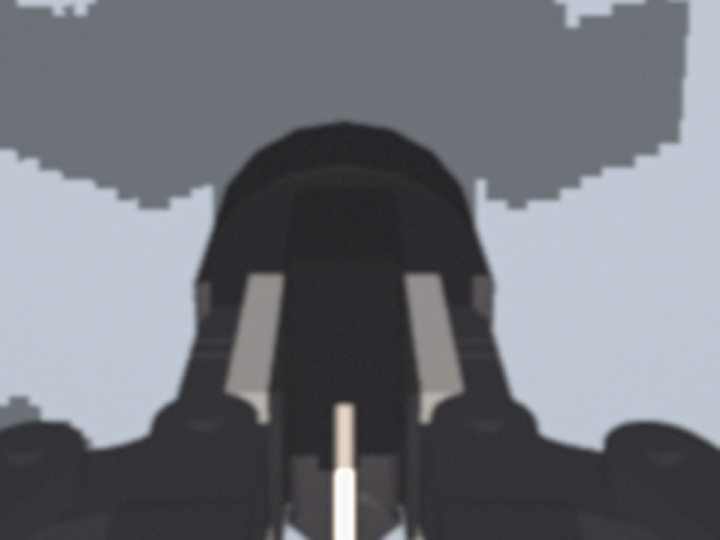

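Request:
drive_tool(increments=[[0, 0, 50, 0, 0, 0, 0], [0, 0, 110, 0, 0, 0, 0], [30, 95, 130, 0, 0, 0, 0], [58, 186, 130, 0, 0, 0.8, 0], [115.4, 373, 130, 0, 0, 1.7, 0], [115.4, 373, 130, 0, 0, 1.7, 0], [115.4, 373, 130, 0, 0, 1.7, 0], [115.4, 373, 130, 0, 0, 1.7, 0], [115.4, 373, 130, 0, 0, 1.7, 0], [115.4, 373, 130, 0, 0, 1.7, 0], [115.4, 373, 130, 0, 0, 1.7, 0], [115.4, 373, 130, 0, 0, 1.7, 0]], force=40)

```text
time: 6.48
position: [0.5863, 0.2005, 0.1615]
tool_rot: [0.707, 0.0, 0.707, -0.001]
wrist_force: [0.7, -1.0, -1.3]
width: 0.178
```

```bash
python3 - <<'E'
from h import *
d=snap("wrist");crop(d["image"],200,130,240,180,3,"pics/w4.png");s=arm.get_state();print(s["position"],s["tool_rot"],s["wrist_force"],s["width"])
d=snap("scene");crop(d["image"],335,100,80,75,8,"pics/s4.png")
for p in((.586,.2017,.08),(.586,.2017,.13),(.612,.2017,.186)): print(proj(d,p))
E
```

```text
[0.58637504 0.2006188  0.16162065] [ 7.07538060e-01  4.57221011e-04  7.06674387e-01 -9.97790502e-04] [ 0.54921519  0.47729844 -1.03540883] 0.1747458502364446
(np.float64(377.2134164187102), np.float64(157.26771379415166))
(np.float64(378.79818288565593), np.float64(142.38637324702594))
(np.float64(389.6260168318964), np.float64(127.81138040826457))
```

View pics/w4.png

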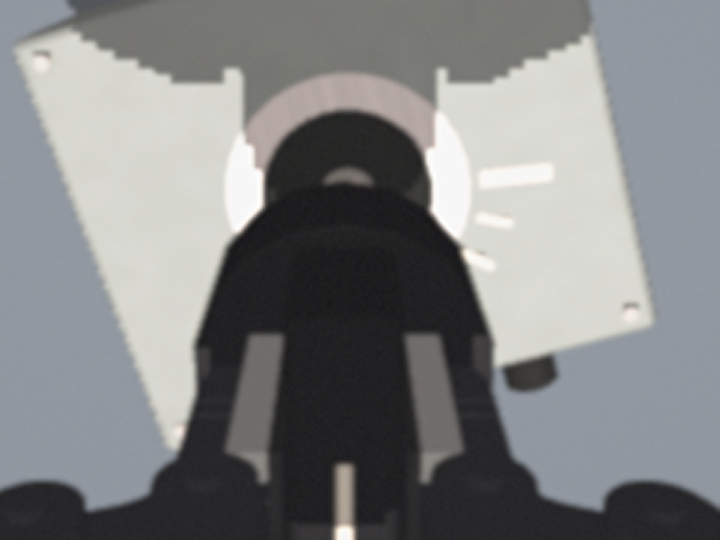

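View pics/s4.png

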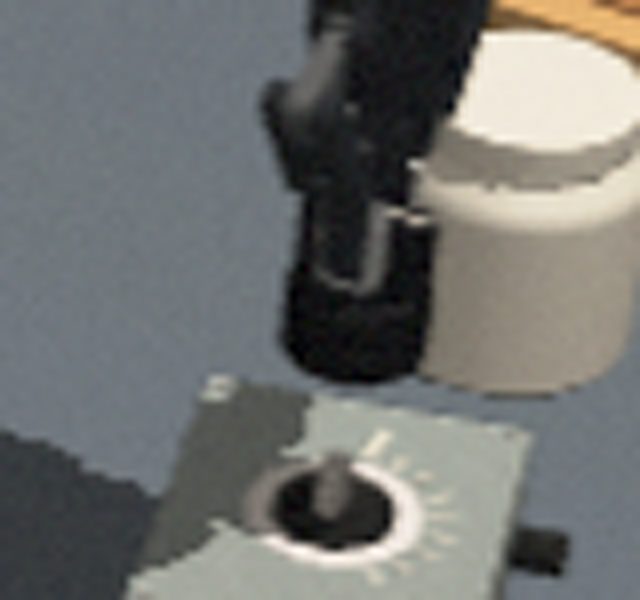

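Request:
drive_tool(increments=[[0, 1.1, -25, 0, 0, 0, 0], [0, 1.1, -40, 0, 0, 0, 0], [0, 1.1, -45, 0, 0, 0, 0], [0, 1.1, -46, 0, 0, 0, 0], [0, 1.1, -46, 0, 0, 0, 0], [0, 1.1, -46, 0, 0, 0, 0]])

```text
time: 7.32
position: [0.5868, 0.202, 0.1162]
tool_rot: [0.708, 0.0, 0.706, -0.001]
wrist_force: [0.1, 0.0, -0.9]
width: 0.177
```

Request:
drive_tool(increments=[[0, 0, -1, 0, 0, 0, 0], [0, 0, -2, 0, 0, 0, 0], [0, 0, -3, 0, 0, 0, 0], [0, 0, -3.5, 0, 0, 0, 0], [0, 0, -3.5, 0, 0, 0, 0]])

```text
time: 7.95
position: [0.5868, 0.202, 0.1127]
tool_rot: [0.708, 0.0, 0.706, -0.001]
wrist_force: [-0.1, -0.3, -0.5]
width: 0.175
```

Request:
drive_tool(increments=[[0, 0, -0.5, 0, 0, 0, 0], [0, 0, -1, 0, 0, 0, 0], [0, 0, -1.5, 0, 0, 0, 0], [0, 0, -1.5, 0, 0, 0, 0]])

```text
time: 8.45
position: [0.5867, 0.202, 0.1111]
tool_rot: [0.708, 0.0, 0.706, -0.001]
wrist_force: [-0.3, 0.1, -1.2]
width: 0.175
```

Request:
drive_tool(increments=[[0, 0, -0.5, 0, 0, 0, 0], [0, 0, -1, 0, 0, 0, 0], [0, 0, -1.5, 0, 0, 0, 0], [0, 0, -1.5, 0, 0, 0, 0]])

```text
time: 8.95
position: [0.5866, 0.202, 0.1096]
tool_rot: [0.708, 0.0, 0.706, -0.001]
wrist_force: [-0.7, 0.0, 1.1]
width: 0.178
```

Request:
drive_tool(increments=[[0, 0, -0.5, 0, 0, 0, 0], [0, 0, -1, 0, 0, 0, 0], [0, 0, -1, 0, 0, 0, 0]])

```text
time: 9.32
position: [0.5863, 0.2019, 0.1084]
tool_rot: [0.708, 0.0, 0.707, -0.001]
wrist_force: [-2.5, -1.3, -0.2]
width: 0.179
```

The knob is entering the shaft: its underside is below 80 mm with almost no vertical force. I'll ease the side load.

Request:
drive_tool(increments=[[-0.2, -0.1, -0.5, 0, 0, 0, 0], [-0.3, -0.2, -1, 0, 0, 0, 0], [-0.3, -0.2, -1.5, 0, 0, 0, 0], [-0.3, -0.2, -1.5, 0, 0, 0, 0]])

```text
time: 9.82
position: [0.586, 0.2018, 0.1068]
tool_rot: [0.708, 0.0, 0.707, -0.001]
wrist_force: [-0.9, 0.5, -0.3]
width: 0.177
```

Request:
drive_tool(increments=[[0, 0, -1, 0, 0, 0, 0], [0, 0, -2, 0, 0, 0, 0], [0, 0, -3, 0, 0, 0, 0], [0, 0, -3, 0, 0, 0, 0]])

```text
time: 10.32
position: [0.586, 0.2017, 0.1037]
tool_rot: [0.708, 0.0, 0.707, -0.001]
wrist_force: [-2.7, 0.6, -0.7]
width: 0.179
```

Request:
drive_tool(increments=[[-0.2, 0, -1, 0, 0, 0, 0], [-0.3, 0, -2, 0, 0, 0, 0], [-0.3, 0, -3, 0, 0, 0, 0], [-0.3, 0, -3, 0, 0, 0, 0]], force=60)

```text
time: 10.82
position: [0.586, 0.2017, 0.1011]
tool_rot: [0.708, 0.0, 0.706, -0.001]
wrist_force: [-0.5, -1.3, 1.6]
width: 0.173
```

Request:
drive_tool(increments=[[0, 0, -1, 0, 0, 0, 0], [0, 0, -2, 0, 0, 0, 0], [0, 0, -3, 0, 0, 0, 0], [0, 0, -3, 0, 0, 0, 0]])

```text
time: 11.32
position: [0.5859, 0.2017, 0.0976]
tool_rot: [0.708, 0.0, 0.707, -0.001]
wrist_force: [0.1, -0.1, -0.8]
width: 0.174
```

Request:
drive_tool(increments=[[0, 0, -1, 0, 0, 0, 0], [0, 0, -2, 0, 0, 0, 0], [0, 0, -3, 0, 0, 0, 0], [0, 0, -3, 0, 0, 0, 0]])

```text
time: 11.82
position: [0.5858, 0.2016, 0.0941]
tool_rot: [0.708, 0.0, 0.707, -0.001]
wrist_force: [1.7, -0.4, -4.7]
width: 0.171
```

Request:
drive_tool(increments=[[0, 0, -1, 0, 0, 0, 0], [0, 0, -2, 0, 0, 0, 0], [0, 0, -2.5, 0, 0, 0, 0], [0, 0, -2.5, 0, 0, 0, 0]])

```text
time: 12.32
position: [0.5859, 0.2016, 0.0917]
tool_rot: [0.708, 0.0, 0.707, -0.001]
wrist_force: [0.2, -0.8, -0.4]
width: 0.173
```

Request:
drive_tool(increments=[[0, 0, -0.7, 0, 0, 0, 0], [0, 0, -1.3, 0, 0, 0, 0], [0, 0, -1.3, 0, 0, 0, 0]])

```text
time: 12.7
position: [0.586, 0.2017, 0.0916]
tool_rot: [0.708, 0.0, 0.706, -0.001]
wrist_force: [-4.5, -1.5, 10.0]
width: 0.172
```

```bash
python3 - <<'E'
from h import *
d=snap("wrist");crop(d["image"],200,130,240,180,3,"pics/w5.png");s=arm.get_state();print(s["position"],s["tool_rot"],s["wrist_force"],s["ft_torque"],s["width"],s["joints"])
d=snap("scene");crop(d["image"],335,100,80,75,8,"pics/s5.png")
E
```

```text
[0.58596619 0.20164262 0.0915363 ] [ 7.07856543e-01  3.49072611e-04  7.06355523e-01 -9.31089738e-04] [-3.89030538 -1.190405    9.9163086 ] [-0.19471458  0.79807705  0.01912783] 0.17028299425435142 [ 0.21417628  0.56992594 -0.09915354  0.89981866 -0.00125719  0.21598551]
```

View pics/s5.png

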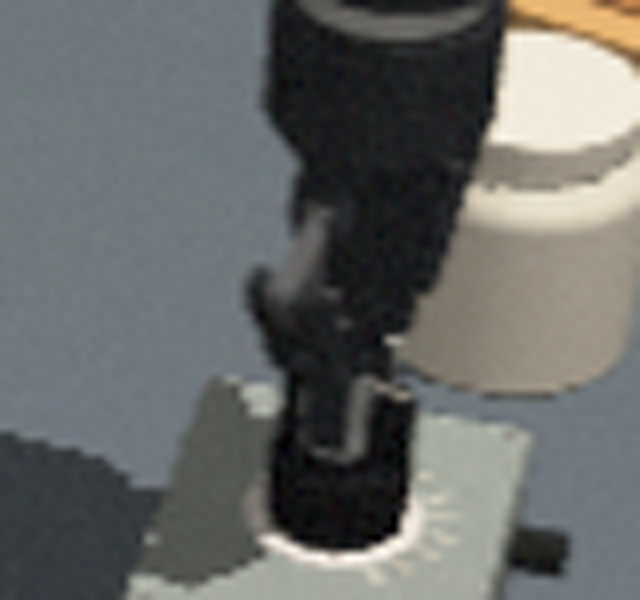

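View pics/w5.png

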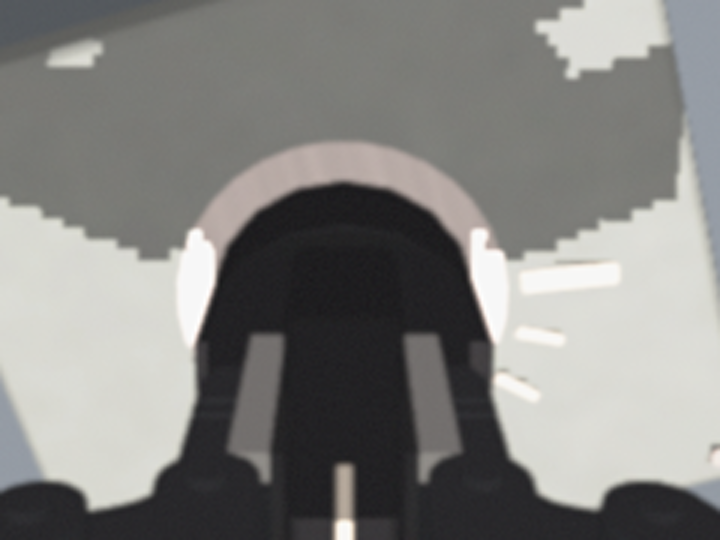

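Snapped home: the washer resists with 10 N at TCP z 0.0916. Now I turn it anticlockwise about the shaft.

Request:
drive_tool(increments=[[0, 0, 0, 0, 0, 5, 0], [0, 0, 0, 0, 0, 10, 0], [0, 0, 0, 0, 0, 15, 0], [0, 0, 0, 0, 0, 20, 0], [0, 0, 0, 0, 0, 25, 0], [0, 0, 0, 0, 0, 30, 0], [0, 0, 0, 0, 0, 30, 0]])

```text
time: 13.68
position: [0.586, 0.2018, 0.0916]
tool_rot: [0.684, -0.182, 0.682, 0.182]
wrist_force: [-0.9, 0.8, -0.1]
width: 0.175
```

```bash
cat > y.py <<'E'
from h import *
s=arm.get_state();q=s["tool_rot"];y=R.from_quat([q[1],q[2],q[3],q[0]]).as_matrix()[:,1]
print("knobyaw",np.degrees(np.arctan2(y[1],y[0]))-90,s["position"].round(4),s["wrist_force"].round(2),s["ft_torque"].round(3),s["width"],s["joints"].round(2),s["time"])
E
python3 y.py
```

```text
knobyaw 29.862331872957157 [0.586  0.2018 0.0916] [-0.92  0.8  -0.07] [ 0.202  0.078 -0.067] 0.17464169750815092 [ 0.21  0.57 -0.1   0.9   0.   -0.31] 13.675
```

Turns cleanly, with 0.07 N m of torque.

Request:
drive_tool(increments=[[0, 0, 0, 0, 0, 6, 0], [0, 0, 0, 0, 0, 12, 0], [0, 0, 0, 0, 0, 18, 0], [0, 0, 0, 0, 0, 24, 0], [0, 0, 0, 0, 0, 30, 0], [0, 0, 0, 0, 0, 36, 0], [0, 0, 0, 0, 0, 42, 0], [0, 0, 0, 0, 0, 48, 0], [0, 0, 0, 0, 0, 54, 0], [0, 0, 0, 0, 0, 58, 0], [0, 0, 0, 0, 0, 58, 0]])

```text
time: 15.05
position: [0.5853, 0.2023, 0.0916]
tool_rot: [0.51, -0.489, 0.509, 0.491]
wrist_force: [-3.4, 2.5, 2.2]
width: 0.176
```

```bash
python3 y.py
```

```text
knobyaw 87.76431043378886 [0.5853 0.2023 0.0916] [-3.4   2.51  2.16] [ 0.752  0.944 -0.049] 0.17588465816246496 [ 0.21  0.57 -0.1   0.9   0.   -1.32] 15.05
```

Request:
drive_tool(increments=[[0, 0, 0, 0, 0, 2, 0], [0, 0, 0, 0, 0, 4, 0], [0, 0, 0, 0, 0, 6, 0], [0, 0, 0, 0, 0, 7, 0], [0, 0, 0, 0, 0, 7, 0]])

```text
time: 15.68
position: [0.5851, 0.2023, 0.0916]
tool_rot: [0.479, -0.519, 0.478, 0.521]
wrist_force: [-4.0, 2.8, 2.4]
width: 0.174
```

```bash
python3 y.py
```

```text
knobyaw -265.23253073209037 [0.5851 0.2023 0.0916] [-4.    2.83  2.37] [ 0.617  0.939 -0.096] 0.17398030991765384 [ 0.21  0.57 -0.1   0.9   0.   -1.44] 15.675
```

Request:
drive_tool(increments=[[0, 0, 0, 0, 0, 1, 0], [0, 0, 0, 0, 0, 2, 0], [0, 0, 0, 0, 0, 3, 0], [0, 0, 0, 0, 0, 3, 0]])

```text
time: 16.18
position: [0.5851, 0.2024, 0.0916]
tool_rot: [0.465, -0.532, 0.464, 0.534]
wrist_force: [-4.4, 3.0, 2.1]
width: 0.172
```

```bash
python3 y.py
```

```text
knobyaw -262.20907433414664 [0.5851 0.2024 0.0916] [-4.44  2.97  2.09] [ 0.577  0.961 -0.032] 0.17219492041102294 [ 0.21  0.57 -0.1   0.9   0.   -1.49] 16.175
```

Request:
drive_tool(increments=[[0, 0, 0, 0, 0, 1, 0], [0, 0, 0, 0, 0, 2, 0], [0, 0, 0, 0, 0, 3, 0], [0, 0, 0, 0, 0, 3, 0]])

```text
time: 16.68
position: [0.585, 0.2023, 0.0916]
tool_rot: [0.451, -0.544, 0.45, 0.546]
wrist_force: [-3.9, 2.5, 2.7]
width: 0.174
```

```bash
python3 y.py;  python3 - <<'E'
from h import *
d=snap("wrist");crop(d["image"],200,130,240,180,3,"pics/w6.png")
E
```

```text
knobyaw -259.1579101060754 [0.585  0.2023 0.0916] [-3.88  2.46  2.69] [ 0.561  1.01  -0.038] 0.17350131149298645 [ 0.21  0.57 -0.1   0.9   0.   -1.55] 16.675
```

View pics/w6.png

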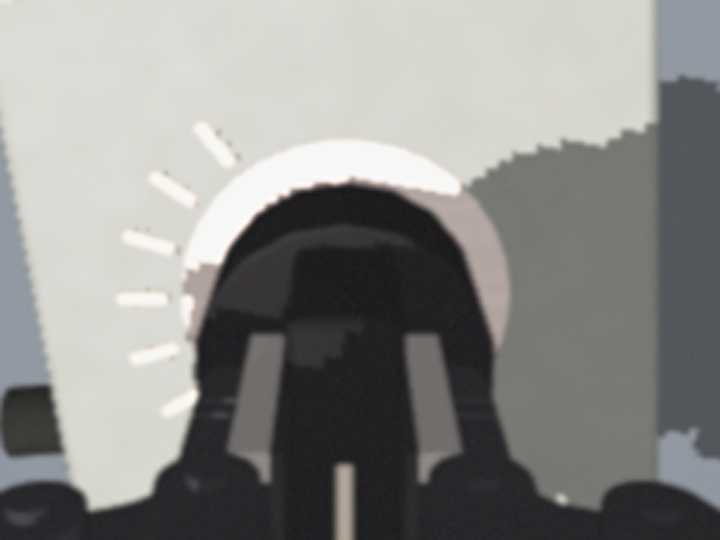

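Request:
drive_tool(increments=[[-0.3, 0.2, 0, 0, 0, -2, 0], [-0.3, 0.2, 0, 0, 0, -4, 0], [-0.3, 0.2, 0, 0, 0, -4, 0], [-0.3, 0.2, 0, 0, 0, -4, 0]], force=20)

```text
time: 17.23
position: [0.5852, 0.2023, 0.0916]
tool_rot: [0.47, -0.528, 0.469, 0.53]
wrist_force: [0.4, -0.5, -1.6]
width: 0.172
```

Request:
drive_tool(increments=[[0, 0, 0, 0, 0, 0, 0.25], [0, 0, 0, 0, 0, 0, 0.35], [0, 0, 0.5, 0, 0, 0, 0.45], [0, 0, 1, 0, 0, 0, 0.45], [0, 0, 1, 0, 0, 0, 0.45]])

```text
time: 17.85
position: [0.5852, 0.2024, 0.0926]
tool_rot: [0.47, -0.528, 0.469, 0.53]
wrist_force: [0.2, -0.7, -0.5]
width: 0.45
```

Request:
drive_tool(increments=[[0, 0, 10, 0, 0, 0, 0.45], [0, 0, 40, 0, 0, 0, 0.45], [0, 0, 90, 0, 0, 0, 0.45], [0, -30, 110, 0, 0, 0, 0.45], [0, -30, 110, 0, 0, 0, 0.45], [0, -30, 110, 0, 0, 0, 0.45], [0, -30, 110, 0, 0, 0, 0.45]])

```text
time: 18.73
position: [0.5847, 0.1729, 0.2018]
tool_rot: [0.469, -0.528, 0.469, 0.53]
wrist_force: [0.1, 0.0, -0.2]
width: 0.45
```

```bash
python3 y.py;  python3 - <<'E'
from h import *
d=snap("wrist");cv2.imwrite("pics/w7.png",d["image"][:,:,::-1])
u,v=proj(d,(.5855,.202,.09));u=int(u);v=int(v);print(u-60,v-45,proj(d,(.5855,.202,.06)))
crop(d["image"],u-60,v-45,120,90,6,"pics/w7c.png")
d=snap("scene");crop(d["image"],335,120,80,75,8,"pics/s7.png")
E
```

```text
knobyaw -263.1291776945994 [0.5847 0.1729 0.2018] [ 0.07  0.05 -0.15] [-0.035  0.001 -0.031] 0.45025499163342025 [ 0.17  0.47  0.04  1.14  0.   -1.52] 18.725
249 181 (np.float64(309.6561631700444), np.float64(213.4074036381554))
```

View pics/w7c.png

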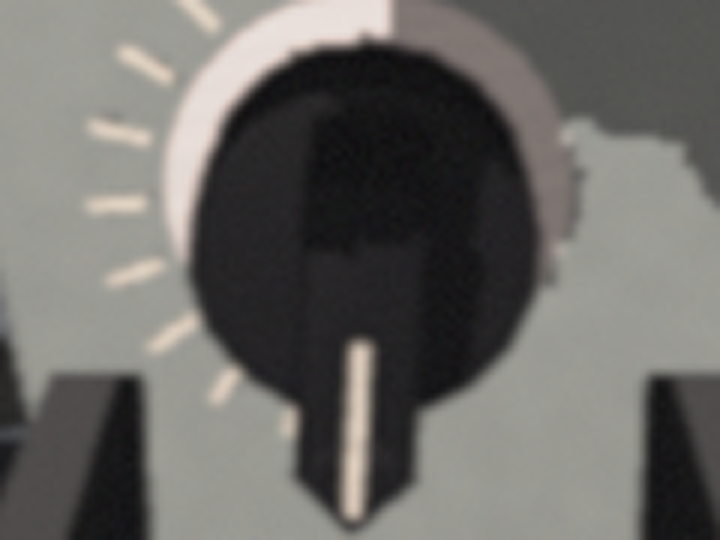

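View pics/s7.png

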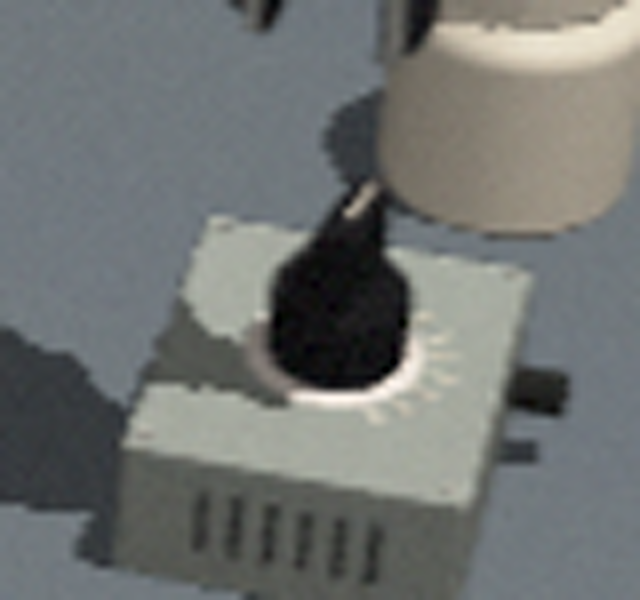

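```bash
python3 - <<'E'
from h import *
d=snap("wrist");o=lambda x,y,z:ray(d,249+x/6,181+y/6,z)
t=o(350,525,.116);b=o(362,243,.116);a=o(360,345,.116);c=o(350,515,.116)
print(t,b,np.linalg.norm(t-b),np.degrees(np.arctan2(*(t-b)[[1,0]])),np.degrees(np.arctan2(*(c-a)[[1,0]])))
off=np.array([.5855,.202])+.026*np.array([np.cos(np.radians(96)),np.sin(np.radians(96))])
print(off,np.linalg.norm(t[:2]-off), "ring",o(165,200,.058),o(572,200,.058))
E
```

```text
[0.5838943  0.22639469 0.116     ] [0.58684418 0.18782033 0.116     ] 0.03868698990213835 94.37305240613334 93.53930291477265
[0.58278226 0.22785757] 0.0018375640945192601 ring [0.61549769 0.2072128  0.058     ] [0.55399828 0.19981033 0.058     ]
```

```bash
python3 - <<'E'
from h import *
d=snap("scene");
for z in(.116,.122,.128):
  p=ray(d,335+376/8,120+183/8,z);print(z,p.round(4),np.degrees(np.arctan2(p[1]-.1985,p[0]-.5875)),np.hypot(p[0]-.5875,p[1]-.1985))
for z in (.06,.072):
  # bottom-most visible skirt edge
  v=[proj(d,(.5875+.025*np.cos(a),.1985+.025*np.sin(a),z)) for a in np.linspace(0,6.28,200)];m=max(v,key=lambda q:q[1]);print(z,(m[0]-335)*8,(m[1]-120)*8)
E
```

```text
0.116 [0.5865 0.2229 0.116 ] 92.42438193223963 0.02441385291691667
0.122 [0.5898 0.2149 0.122 ] 81.94256464031483 0.016601261793461122
0.128 [0.5932 0.207  0.128 ] 56.163283676255 0.010212455622583251
0.06 338.7611305808864 394.8137207817367
0.072 341.7723334203333 367.15962459289267
```

```bash
python3 - <<'E'
from h import *
d=snap("top");cv2.imwrite("pics/t8.png",d["image"][:,:,::-1]);print(arm.get_state()["time"],arm.hand_in())
E
```

```text
the job is handed in; nothing more can be done
18.975 None
```

View pics/t8.png

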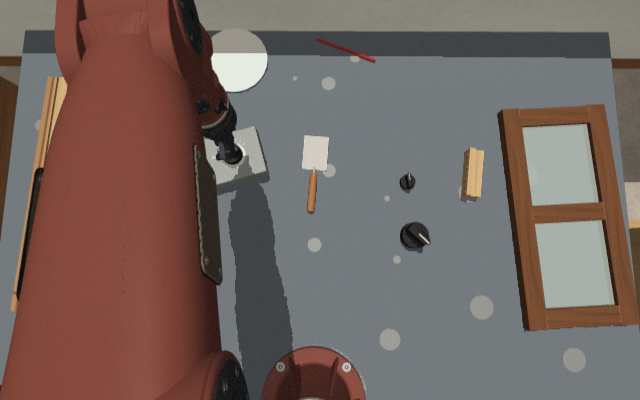

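The middle-sized knob is back on the D-shaft, snapped home, turned anticlockwise to the off mark and released. I handed the job in at about 19 s; no verdict is reported.

- **Fit:** The knob went onto the shaft without forcing, with at most about 2 N vertical force at the shaft's end. The grip pulled down as it snapped, and the washer then resisted with 10 N at the height expected for home. The scene view after release also puts the skirt's lower edge where a fully home knob should be.
- **Off position:** I did not clearly feel the anticlockwise stop. I turned the tool to about 101°, backed off to about 97°, and released. After release the pointer measured about 94° in the wrist view and 92° in the scene view. The off mark is at about 96°, and the tolerance is ±12.6°. The nose is about 1.8 mm from the off point (limit 5.7 mm).
- **Disagreeing checks:** The scene camera places the controller 2–4 mm from where the other two cameras do. In the last wrist view the bar's top measured short (39 mm against 48 mm), probably because its back edge was in shadow.
- **Other objects:** The last top view shows the putty knife and offcut where they were. The arm hid the tub in that view, but the arm never went near it.

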